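# Touch off an end-horn casting at three pads with a dial indicator

### The arm

A 6-joint arm with a two-finger parallel gripper is mounted at the origin on the work surface. World frame = base frame: x ahead of the robot, y to its left, z up, the work surface at z = 0. Lengths are in m, angles in degrees, forces in N, time in s.
With the tool pointing down it reaches from about 0.4 to 0.825 m from the base axis. Payload 7 kg.
Tool frame: the origin (TCP) lies midway between the tips of the shut fingers; the grasp point (between the pads) lies 19 mm behind it; y points along the fingers, z is the direction in which the jaws open and shut, and the axes are right-handed (so a half turn about y gives the same grasp; the last joint's range is limited). The gripper opens to 88 mm and grips with 3 to 60 N. Pads are 19 mm wide; open, the fingers measure 130 mm over their backs; the gripper's body (78 mm by 193 mm) begins 47 mm behind the grasp point.
Start: joints at [87.783, 20.546, 0.682, 0, -70.136, -16.507], TCP at [0.217, 0.639, 0.227] pointing down, gripper open.
Joint ranges: [-176.03, 176.03], [-82.01, 121.73], [-58.28, 71.71], [-173.87, 95.51], [-174.79, -0.11], [-173.66, 173.66]. Speed limits (degrees/s): [136.94, 136.94, 172.46, 180, 180, 180].

### API

Orientations are given as [roll, pitch, yaw] about the fixed x, y, z axes, in that order (R = Rz(yaw) Ry(pitch) Rx(roll)).
In Python, from plant import ctrl gives the robot as it stands.
- The arm moves only by the tool step_arm, never from a script. Its argument "rows" is a list that holds one entry, the list of rows, each a list of 7 numbers: the gripper command: -1 is shut, 1 is fully open, values between are in proportion, then the shift along the world's x, y, z in cm, then the turn, a rotation vector about the world's x, y, z in degrees. In form: [[[fingers, tx, ty, tz, rx, ry, rz], ...]]. A call has 1 to 12 rows; each row shifts and turns the commanded pose from where the row before left it; what a row does not reach is not made up. A row lasts 1/8 s, in which the tool goes at most 62.5 mm and 10.7 degrees, less where a joint would pass 70% of its speed; a pose out of reach is approached as far as the arm can. A call is refused whole if a number of a shift passes 6.25 or a number of a turn 10.7, either way. A call with a gripper value outside its range is refused whole. The fingers move at their own pace and stop on an object; the grip force is fixed at half the most. Time passes only in rows, so rows that do not move let the fingers close. It gives the time, the measured TCP pose, the force and the opening at its end, in the units of the state.
- ctrl.get_obs(): the state, without advancing time (a new reading comes with each control period).
- ctrl.snapshot(name): name is "scene" or "top"; returns the picture (420x560x3 uint8, blue, green, red); there is no depth.
- ctrl.camera_params(name): a dict with "vertical_fov" (degrees; the focal length in pixels is half the picture's height over the tangent of half this angle, whatever the lens; pixels are square), "cx", "cy" (the principal point, pixels), "rvec" (rotation vector, rad) and "tvec" (3), from world to camera coordinates, as OpenCV has them. Camera axes: x right, y down, z forward; pixel columns grow to the right and rows downward; lengths in m; the calibration is good to about 2 mm. A picture is of the moment at which its call begins. camera_params takes no time and is no camera call.
- ctrl.close_job(): hands the job in, once; it reports no verdict.
The state is a dict: "clock": time; "joint_pos": joint angles; "qvel": joint speeds; "tau": joint torques, N m; "tool_pos": TCP position; "orientation": TCP orientation; "force": force on the tool from outside, world axes, zero at the start; "moment": the same for the moment, N m; "opening": finger opening in m.
Only numpy, scipy, OpenCV 4.12 (cv2) and the standard library are available. Lean on these libraries where they do the work, as an engineer would, in place of code of your own. Each camera call takes 0.05 s, during which the arm holds its last target. There are 200 camera calls.

### The job

Before the end-horn casting is drilled, touch it off with the dial indicator: take the indicator out of its slot in the wooden case and, keeping it upright, press its plunger straight down on the three round pads of the horn in turn, first the pad at the foot flange, then the one at the elbow, then the one at the tip, each time until the plunger is pushed in by about 2 mm, and hold it steady there for about a second. The pads are rough-cast and their heights are not known exactly, so feel for each one and never run the plunger hard against its end. Then stand the indicator back in its slot, fully home between the brass corners, and leave everything else where it lies.

Things in the scene. Friction and masses are not known exactly. Their poses are not given: they have to be found in the camera images.
- indicator: loose chrome dial indicator, 0.25 kg, standing upright. Origin: end of the extended plunger; z up its axis. Upwards: plunger 16 mm out of stem, 8 mm ball; stem 12 mm thick, z 16-42; shoulder 44 (x) x 26 (y), z 42-50, by which it stands in the slot; dial 48 mm across, 20 thick in y, z 50-98; square dark bar 16 x 16, z 98-138, to grip from above at z 120. All centred on z
- ball (a point): lowest point of the plunger's ball, moves with the plunger; 120 mm below the middle of the holding bar when out
- plunger (a joint): how far the indicator's plunger is pushed in, m: 0 fully out, 0.007 hard against its end. Light spring of 1.5 N per mm (2 mm = 3 N, the end is met at about 10.5 N)
- horn: aluminium end horn, a bent round bar 28 mm thick strapped on a steel plate 160 (x) x 240 (y) x 15 mm; fixed. Origin: centre of the plate's underside. The horn runs from its flat foot flange at +y over the elbow (bent to +x) to the free tip at -y. Round pads stand on bosses 31 mm across, 45 mm above the table; two dark strap clamps between the pads reach 53 mm above the table
- horn_foot (a point): middle of the round pad at the foot flange end (horn x -35, y 84 mm), on its axis, 56 mm above the table, the pads' mean height. The pad's true top, a flat disc 22 mm across, lies anywhere from 8 mm below to 8 mm above this point, differently at each pad and each time (not measured: feel for it). Axes as horn
- horn_elbow (a point): middle of the round pad at the elbow, between the two others (horn x 18, y -12 mm), on its axis, 56 mm above the table, the pads' mean height. The pad's true top, a flat disc 22 mm across, lies anywhere from 8 mm below to 8 mm above this point, differently at each pad and each time (not measured: feel for it). Axes as horn
- horn_tip (a point): middle of the round pad at the free tip end (horn x -12, y -92 mm), on its axis, 56 mm above the table, the pads' mean height. The pad's true top, a flat disc 22 mm across, lies anywhere from 8 mm below to 8 mm above this point, differently at each pad and each time (not measured: feel for it). Axes as horn
- case: wooden case 170 (x) x 130 (y) x 60 mm, fixed, its lid leaning open on the +y side, slanting outwards, up to 175 mm above the table. Origin: centre of its underside; the top of its insert is 52 mm up. Steel gauge pins lie in its other slots
- slot (a point): the indicator's slot: its centre on the insert's top, 52 mm above the table, a 50 (x) x 32 (y) mm place between four brass corners 8 mm high. A 20 x 20 mm hole 46 mm deep in its middle takes stem and plunger; the shoulder rests on this face, so the indicator's origin is then 42 mm below this point. Axes as the case; the indicator's x lies along the slot's x, either way round
- carbon: bystander, loose: black carbon contact-strip offcut, 110 x 30 x 20 mm bar; leave alone. Origin: on its underside
- lug: bystander, loose: copper earthing lug, 60 mm long; leave alone. Origin: on its underside
- wrench: bystander, loose: steel open-ended wrench lying flat; leave alone. Origin: on its underside
- screwdriver: bystander, loose: screwdriver lying flat; leave alone. Origin: on its underside
- tin: bystander, loose: plain aluminium grease tin, 60 mm across, 75 mm high; leave alone. Origin: on its underside
- bush: bystander, loose: brass bush, 36 mm across, 22 mm high; leave alone. Origin: on its underside
- vblock: bystander, loose: dark steel block, 50 x 40 x 35 mm; leave alone. Origin: on its underside
There are look-alikes about, which are no part of the job. Of the things like the indicator, leave any that is blue, pink or purple; of the rest the smaller one is meant.

How it is judged:
By the outcome, as a careful person would: the job done as asked, in the order asked, and still so for the second after the job is handed in, with the robot touching nothing.
It also fails if it takes over 51 s, if anything falls off the work surface, if the arm or the gripper's body presses on something with over 40 N, if the wrist force passes 120 N, or if a joint passes its speed limit or range.

## Working session

There is one attempt and no reset: what is moved stays moved. The work goes in short steps, Python scripts to look and compute and a tool call to move; the robot and the scene stay as the last step left them, time stands still between calls to the robot, and variables do not carry over. Pictures are saved under pics/ and viewed, about 8 in all and at most 12, crops included, and the job is handed in when it is done.

Besides the shell and the picture viewer there is one more tool, called after "Emit:" by a JSON object that holds its "method" and its "body", one argument or row to a line. step_arm: Moves the arm, as the interface text tells. Its arguments: {"type":"object","properties":{"rows":{"type":"array"}},"required":["rows"]}

```bash
mkdir -p pics; cat > h.py <<'E'
import numpy as np, cv2
from plant import ctrl
def cam(n):
    p=ctrl.camera_params(n); f=210/np.tan(np.radians(p["vertical_fov"])/2)
    K=np.array([[f,0,p["cx"]],[0,f,p["cy"]],[0,0,1.]])
    return K,cv2.Rodrigues(np.array(p["rvec"],float))[0],np.array(p["tvec"],float).ravel()
def ray(n,uv,z):
    K,R,t=cam(n); d=R.T@np.linalg.inv(K)@[uv[0],uv[1],1]; c=-R.T@t
    return c+d*(z-c[2])/d[2]
def proj(n,P):
    K,R,t=cam(n); q=K@(R@np.array(P,float)+t); return q[:2]/q[2]
E
python3 - <<'E'
from h import *
for n in("scene","top"):
    im=ctrl.snapshot(n); cv2.imwrite(f"pics/{n}0.png",im)
    K,R,t=cam(n); print(n,K[0,0],-R.T@t, R[2], ctrl.camera_params(n))
cv2.imwrite("pics/both.png",np.vstack([cv2.imread("pics/scene0.png")]))
print(ctrl.get_obs())
E
```

```text
scene 525.3600632646168 [ 1.19934556 -0.40704739  1.26762328] [-0.4499549   0.30460134 -0.83949903] {'vertical_fov': 43.57573468375228, 'cx': 272.93784568372234, 'cy': 203.69126674217938, 'rvec': array([ 2.30108961,  1.23205841, -0.35884765]), 'tvec': array([-0.33274189, -0.33904513,  1.72780709])}
top 534.696012851987 [0.48060239 0.01960458 1.23044427] [ 0.07077148  0.01232627 -0.99741639] {'vertical_fov': 42.88449097154333, 'cx': 270.80216753569005, 'cy': 213.63599787758812, 'rvec': array([ 2.17411232, -2.18452863,  0.06355113]), 'tvec': array([0.03726706, 0.56629741, 1.19301069])}
{'clock': 0.1, 'joint_pos': array([ 8.77823036e+01,  2.05872778e+01,  6.35527692e-01, -1.50579900e-02,
       -7.01372984e+01, -1.65076329e+01]), 'qvel': array([-0.08205346, -0.13457629,  0.09421911,  0.08738777, -0.0228026 ,
        0.10086991]), 'tau': array([-1.70620930e-03, -5.84164095e+01,  2.93751669e+01,  7.01549873e+00,
        1.02201567e-02, -5.37070139e-05]), 'tool_pos': array([0.21658846, 0.63881028, 0.22569887]), 'orientation': array([-8.99105995e+01,  1.17318823e-02,  1.61269553e+02]), 'force': array([-0.66344108, -0.23818368, -0.37919522]), 'moment': array([ 0.00836972, -0.00303677, -0.03766473]), 'opening': 0.08767655378598511}
```

View pics/scene0.png

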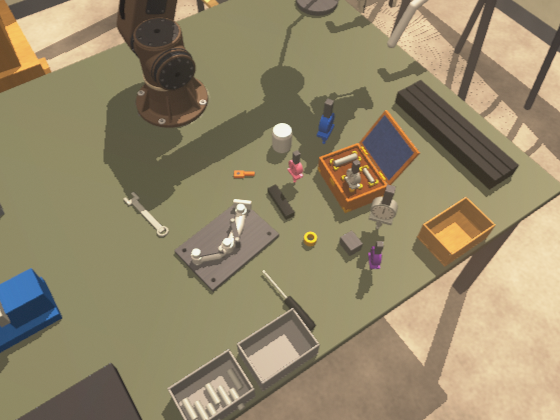

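View pics/top0.png

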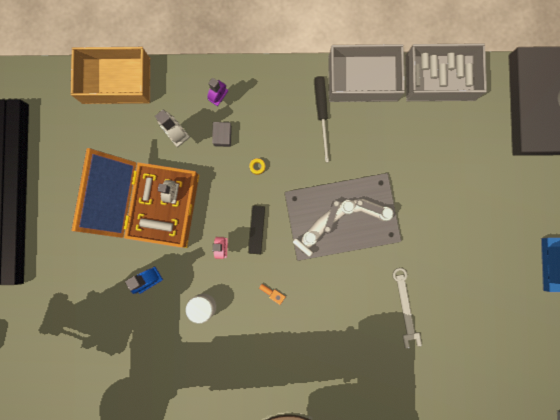

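Candidates: chrome in the case (top 168,190), larger chrome outside (172,127), blue (144,281), pink (220,247) and purple (217,92). By the description it should be the one in the case; a close crop will check that.

```bash
python3 - <<'E'
from h import *
t=cv2.imread("pics/top0.png"); s=cv2.imread("pics/scene0.png")
a=cv2.resize(t[100:250,65:205],None,fx=2.8,fy=2.8,interpolation=2)   # 392x420
b=cv2.resize(t[170:265,280:405],None,fx=3.1,fy=3.1,interpolation=2)  # 387x294
c=cv2.resize(s[135:225,310:410],None,fx=3.9,fy=3.9,interpolation=2)
W=np.zeros((600,800,3),np.uint8)
b=b[:, :387]; W[:420,:392]=a; W[:294,400:787]=b; c=cv2.resize(c,(333,300)); W[300:600,400:733]=c
cv2.imwrite("pics/crop1.png",W)
for uv in[(168,190),(172,127)]: print(ray("top",uv,.14))
E
```

```text
[0.60779994 0.24425701 0.14      ]
[0.73912058 0.23716433 0.14      ]
```

View pics/crop1.png

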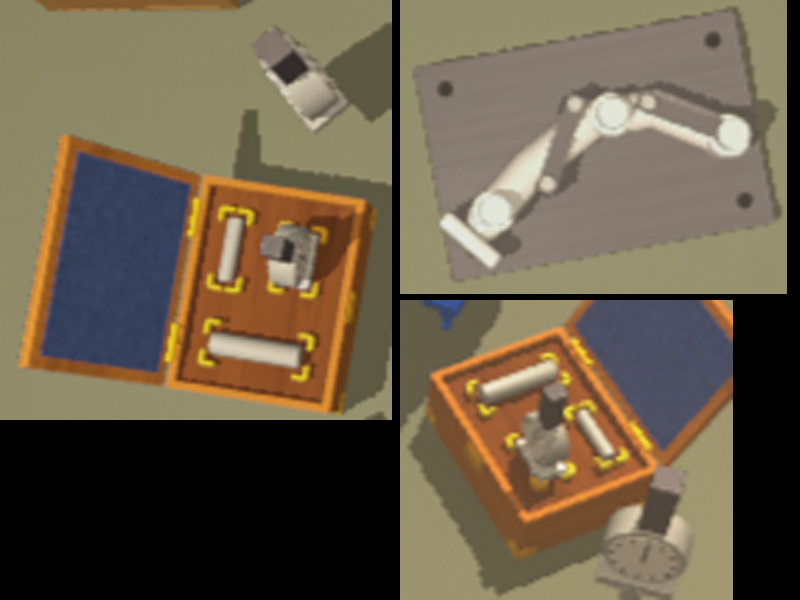

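The crop shows the case indicator is the smaller chrome one, standing in its slot, so I choose it. The bar top is at about top px (163,188) and scene px (356,163). The pads are at top px (309,238), (349,206) and (387,213). Now to measure them.

```bash
python3 - <<'E'
from h import *
t=cv2.imread("pics/top0.png"); hsv=cv2.cvtColor(t,cv2.COLOR_BGR2HSV)
print("bar top",ray("top",(163.2,187.9),.148),ray("scene",(356,162.6),.148))
# yellow corners
m=cv2.inRange(hsv,(22,150,150),(34,255,255)); m[:, :125]=0; m[:,205:]=0; m[:160]=0; m[250:]=0
n,l,st,c=cv2.connectedComponentsWithStats(m)
for i in range(1,n):
    if st[i,4]>2: print("y",st[i],c[i].round(1),ray("top",c[i],.06).round(4)[:2])
# plate: olive vs gray: use saturation
print("hsv plate",hsv[245,370],hsv[195,310],"table",hsv[270,350],hsv[160,380])
m=((hsv[...,1]<62)|(t.min(2)>140)).astype(np.uint8)*255; m[:168]=0;m[268:]=0;m[:,:278]=0;m[:,408:]=0
m=cv2.morphologyEx(m,cv2.MORPH_OPEN,np.ones((3,3)))
cs=max(cv2.findContours(m,0,1)[0],key=cv2.contourArea)
P=np.array([ray("top",p,.015)[:2] for p in cs[:,0]],np.float32)*1000
r=cv2.minAreaRect(P); print("plate",r, cv2.contourArea(cs))
bx=cv2.boxPoints(r)
cv2.imwrite("pics/m.png",m)
# pads
g=t.min(2)
for uv in[(309.4,238.4),(348.7,206.5),(387.4,213.2)]:
    u,v=map(int,uv); w=(g[v-9:v+10,u-9:u+10]>205).astype(np.uint8); M=cv2.moments(w,True)
    q=(M['m10']/M['m00']+u-9,M['m01']/M['m00']+v-9); print("pad",uv,np.round(q,1),M['m00'],ray("top",uv,.056).round(4),ray("top",q,.056).round(4))
E
```

```text
bar top [0.61123612 0.25247448 0.148     ] [0.61329037 0.25711793 0.148     ]
y [132 171   5  13  30] [133.9 177.2] [0.6461 0.3366]
y [143 174  13   6  36] [149.1 175.8] [0.649 0.303]
y [165 179   4   1   4] [166.5 179. ] [0.6416 0.2643]
y [139 198   5   6  15] [140.4 200.8] [0.5935 0.3215]
y [145 199   7   6  17] [148.9 201.9] [0.591  0.3027]
y [161 201   5   4  13] [162.7 202.8] [0.5887 0.2722]
y [172 201   7   6  16] [175.9 204. ] [0.586  0.2431]
y [138 214   6   5  17] [139.9 215.4] [0.5612 0.3221]
y [125 216   4  13  31] [126.1 221.5] [0.5479 0.3526]
y [172 219   5   6  18] [174.6 221.1] [0.5483 0.2457]
y [136 225   5   6  16] [137.4 227.9] [0.5337 0.3273]
y [169 231   7   5  17] [172.4 233.4] [0.5214 0.2501]
hsv plate [ 15  42 133] [ 14  43 135] table [ 26  67 152] [ 25  68 147]
plate ((559.8291015625, -127.52519226074219), (160.58555603027344, 242.6022491455078), 10.1351957321167) 7301.5
pad (309.4, 238.4) [309.  238.6] 101.0 [ 0.5091 -0.0503  0.056 ] [ 0.5086 -0.0494  0.056 ]
pad (348.7, 206.5) [347.4 207. ] 87.0 [ 0.5788 -0.1373  0.056 ] [ 0.5776 -0.1345  0.056 ]
pad (387.4, 213.2) [387.  213.7] 71.0 [ 0.5636 -0.222   0.056 ] [ 0.5625 -0.221   0.056 ]
```

Emit:
{"method": "step_arm", "body": {
  "rows": [
    [[1, 3.94, -3.85, 0, 0, 0, 0.9], [1, 3.94, -3.85, 0, 0, 0, 0.9], [1, 3.94, -3.85, 0, 0, 0, 0.9], [1, 3.94, -3.85, 0, 0, 0, 0.9], [1, 3.94, -3.85, 0, 0, 0, 0.9], [1, 3.94, -3.85, 0, 0, 0, 0.9], [1, 3.94, -3.85, 0, 0, 0, 0.9], [1, 3.94, -3.85, 0, 0, 0, 0.9], [1, 3.94, -3.85, 0, 0, 0, 0.9], [1, 3.94, -3.85, 0, 0, 0, 0.9], [1, 0, 0, 0, 0, 0, 0], [1, 0, 0, 0, 0, 0, 0]]
  ]
}}

```text
clock: 1.6
tool_pos: [0.6105, 0.2539, 0.2259]
orientation: [-90.0, -0.1, 170.2]
force: [-0.1, 0.4, -0.1]
opening: 0.0874
```

Emit:
{"method": "step_arm", "body": {
  "rows": [
    [[1, 0, 0, -3.5, 0, 0, 0], [1, 0, 0, -3.5, 0, 0, 0], [1, 0, 0, 0, 0, 0, 0]]
  ]
}}

```text
clock: 1.98
tool_pos: [0.6083, 0.2544, 0.154]
orientation: [-89.8, -0.2, 170.4]
force: [0.5, -0.9, 0.2]
opening: 0.0878
```

```bash
python3 - <<'E'
from h import *
s=ctrl.snapshot("scene"); t=ctrl.snapshot("top"); print(ctrl.get_obs()["tool_pos"],proj("scene",ctrl.get_obs()["tool_pos"]))
a=cv2.resize(s[120:220,300:410],(440,400),interpolation=2);b=cv2.resize(t[130:230,115:205],(360,400),interpolation=2)
cv2.imwrite("pics/g1.png",np.hstack([a,b]))
E
```

```text
[0.61067518 0.2552471  0.15767742] [355.33113427 160.04300291]
```

View pics/g1.png

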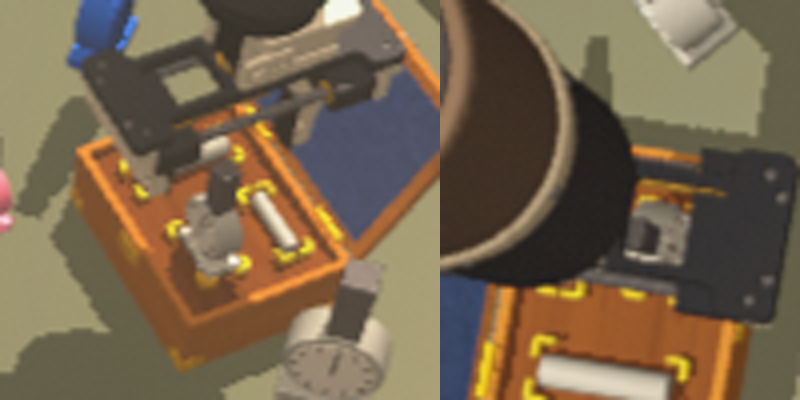

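The bar is between the open fingers: its top is at scene (356,164), where the measured centre projects. I'll descend and grip.

Emit:
{"method": "step_arm", "body": {
  "rows": [
    [[1, 0, 0, -2.5, 0, 0, 0], [1, 0, 0, -2.0, 0, 0, 0], [1, 0, 0, 0, 0, 0, 0], [1, 0, 0, 0, 0, 0, 0], [-1, 0, 0, 0, 0, 0, 0], [-1, 0, 0, 0, 0, 0, 0], [-1, 0, 0, 0, 0, 0, 0], [-1, 0, 0, 0, 0, 0, 0], [-1, 0, 0, 0, 0, 0, 0], [-1, 0, 0, 0, 0, 0, 0], [-1, 0, 0, 0, 0, 0, 0]]
  ]
}}

```text
clock: 3.45
tool_pos: [0.6107, 0.2542, 0.1115]
orientation: [-90.0, -0.0, 170.3]
force: [1.1, 0.1, -0.1]
opening: 0.023
```

```bash
python3 -c "
from h import *
for i in range(3): o=ctrl.get_obs(); print(o['tool_pos'],o['orientation'],o['force'],o['opening'])"
```

```text
[0.61068917 0.25424022 0.11150492] [-8.99971517e+01 -3.36675701e-03  1.70274367e+02] [ 1.06697218  0.09295161 -0.06548681] 0.0229987490156111
[0.61068917 0.25424022 0.11150492] [-8.99971517e+01 -3.36675701e-03  1.70274367e+02] [ 1.06697218  0.09295161 -0.06548681] 0.0229987490156111
[0.61068917 0.25424022 0.11150492] [-8.99971517e+01 -3.36675701e-03  1.70274367e+02] [ 1.06697218  0.09295161 -0.06548681] 0.0229987490156111
```

Opening is 23 mm, so the fingers are still closing, or the bar is turned between the jaws.

Emit:
{"method": "step_arm", "body": {
  "rows": [
    [[-1, 0, 0, 0, 0, 0, 0], [-1, 0, 0, 0, 0, 0, 0], [-1, 0, 0, 0, 0, 0, 0]]
  ]
}}

```text
clock: 3.82
tool_pos: [0.6107, 0.2543, 0.1115]
orientation: [-90.0, -0.0, 170.3]
force: [0.2, 0.7, -0.6]
opening: 0.0154
```

Emit:
{"method": "step_arm", "body": {
  "rows": [
    [[-1, 0, 0, 0, 0, 0, 0], [-1, 0, 0, 1, 0, 0, 0], [-1, 0, 0, 2, 0, 0, 0], [-1, 0, 0, 3, 0, 0, 0], [-1, 0, 0, 3, 0, 0, 0], [-1, 0, 0, 3, 0, 0, 0], [-1, 0, 0, 2, 0, 0, 0], [-1, 0, 0, 0, 0, 0, 0], [-1, 0, 0, 0, 0, 0, 0]]
  ]
}}

```text
clock: 4.95
tool_pos: [0.61, 0.254, 0.2505]
orientation: [-90.0, -0.1, 170.3]
force: [-1.0, 0.3, -3.8]
opening: 0.0159
```

```bash
python3 - <<'E'
from h import *
s=ctrl.snapshot("scene"); t=ctrl.snapshot("top"); o=ctrl.get_obs(); print(o["tool_pos"],o["orientation"],o["force"],o["opening"])
p=o["tool_pos"]; print([proj("scene",p+[0,0,d]) for d in(.03,-.025,-.101)])
a=cv2.resize(s[70:200,300:420],(480,520),interpolation=2);b=cv2.resize(t[140:240,115:195],(320,400),interpolation=2)
W=np.zeros((520,800,3),np.uint8);W[:,:480]=a;W[:400,480:]=b
cv2.imwrite("pics/g2.png",W)
E
```

```text
[0.61005764 0.25388783 0.25010637] [-8.99125724e+01 -1.04995945e-01  1.70267357e+02] [-0.12731053  0.1136077  -2.82526808] 0.015797741283086093
[array([361.48044667, 129.68011418]), array([358.34595892, 143.9289241 ]), array([354.35357945, 162.07755341])]
```

View pics/g2.png

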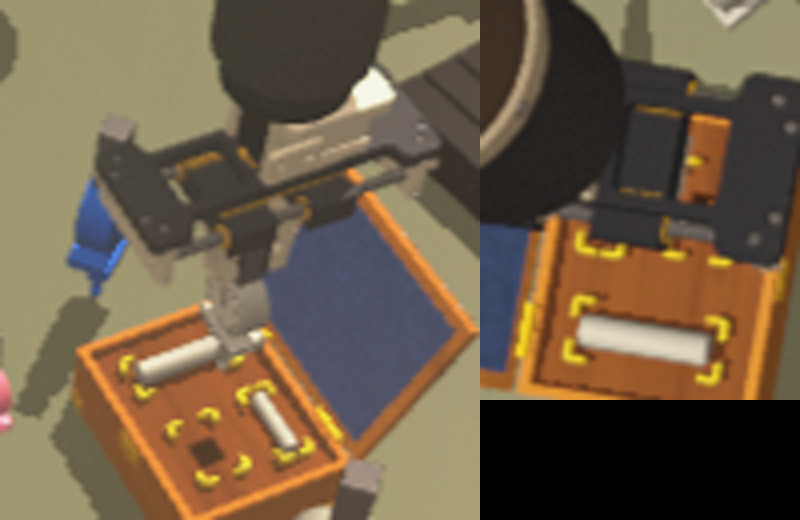

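The indicator is held upright. The ball is at scene (355,162) as predicted, and the empty slot's hole is at scene (352,182). On to the foot pad.

Emit:
{"method": "step_arm", "body": {
  "rows": [
    [[-1, -0.5, -1.5, 0, 0, 0, 0], [-1, -1, -3, 0, 0, 0, 0], [-1, -1.3, -4, 0, 0, 0, 0], [-1, -1.3, -4, 0, 0, 0, 0], [-1, -1.3, -4, 0, 0, 0, 0], [-1, -1.3, -4, 0, 0, 0, 0], [-1, -1.3, -4, 0, 0, 0, 0], [-1, -1.1, -3.2, -2, 0, 0, 0], [-1, -0.75, -2.0, -3, 0, 0, 0], [-1, -0.4, -0.75, -2, 0, 0, 0], [-1, 0, 0, -0.5, 0, 0, 0], [-1, 0, 0, 0, 0, 0, 0]]
  ]
}}

```text
clock: 6.55
tool_pos: [0.5084, -0.0503, 0.1768]
orientation: [-90.0, 0.0, 170.3]
force: [0.5, 0.0, -2.4]
opening: 0.0156
```

```bash
cat >> h.py <<'E'
def feel(n=6):
    F=[];P=[];
    for i in range(n): ctrl.snapshot("top"); o=ctrl.get_obs(); F.append(o["force"]);P.append(o["tool_pos"])
    print("t",o["clock"],"F",np.mean(F,0).round(2),"sd",np.std(F,0).round(2),"P",np.mean(P,0).round(5),"sd",np.std(P,0).round(5),"open",o["opening"], o["orientation"].round(2))
E
python3 - <<'E'
from h import *
s=ctrl.snapshot("scene"); feel(5)
i=cv2.imread("pics/g2.png"); 
q=ray("scene",(300+207/4,70+450/4),.052); print("slot hole",q)
for c in[(175,430),(208,416),(207,478),(242,462)]: print(ray("scene",(300+c[0]/4,70+c[1]/4),.06))
p=ctrl.get_obs()["tool_pos"]; print([proj("scene",p-[0,0,d]) for d in(.101,)], proj("scene",(.51,-.0505,.056)))
cv2.imwrite("pics/f1.png",cv2.resize(s[180:280,160:280],(720,600),interpolation=2))
E
```

```text
t 6.85 F [-0.48  0.05 -2.86] sd [0.49 0.25 0.25] P [ 0.50881 -0.04985  0.17731] sd [1.4e-04 4.0e-05 1.4e-04] open 0.015520416495076489 [-9.0020e+01  5.0000e-02  1.7031e+02]
slot hole [0.61182726 0.2596848  0.052     ]
[0.58954029 0.2472041  0.06      ]
[0.59283102 0.27432236 0.06      ]
[0.63447333 0.24041268 0.06      ]
[0.63735776 0.26933711 0.06      ]
[array([239.09469467, 203.12514986])] [239.54704693 207.58756471]
```

View pics/f1.png

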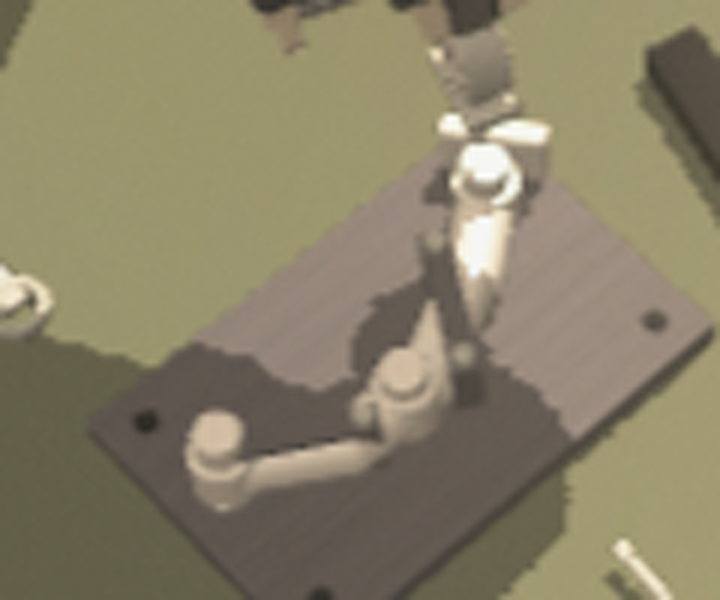

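Emit:
{"method": "step_arm", "body": {
  "rows": [
    [[-1, 0.1, 0, -0.5, 0, 0, 0], [-1, 0, 0, -0.5, 0, 0, 0], [-1, 0, 0, -0.1, 0, 0, 0], [-1, 0, 0, -0.1, 0, 0, 0], [-1, 0, 0, 0, 0, 0, 0]]
  ]
}}

```text
clock: 7.48
tool_pos: [0.5092, -0.0503, 0.1645]
orientation: [-90.0, -0.0, 170.3]
force: [0.0, -0.4, -3.8]
opening: 0.0161
```

Emit:
{"method": "step_arm", "body": {
  "rows": [
    [[-1, 0, 0, -0.1, 0, 0, 0], [-1, 0, 0, -0.1, 0, 0, 0], [-1, 0, 0, 0, 0, 0, 0]]
  ]
}}

```text
clock: 7.85
tool_pos: [0.5092, -0.0503, 0.1626]
orientation: [-90.0, 0.0, 170.3]
force: [0.2, 0.4, -3.5]
opening: 0.0157
```

Emit:
{"method": "step_arm", "body": {
  "rows": [
    [[-1, 0, 0, -0.1, 0, 0, 0], [-1, 0, 0, -0.1, 0, 0, 0], [-1, 0, 0, 0, 0, 0, 0]]
  ]
}}

```text
clock: 8.22
tool_pos: [0.5093, -0.0503, 0.1607]
orientation: [-90.0, 0.0, 170.3]
force: [-0.5, -0.1, 0.2]
opening: 0.0164
```

```bash
python3 -c "
from h import *
feel(6)"
```

```text
t 8.525 F [-0.59  0.07 -0.39] sd [0.3  0.4  0.37] P [ 0.50929 -0.05027  0.16071] sd [2.e-05 1.e-05 2.e-05] open 0.0159439561130531 [-9.0000e+01  1.0000e-02  1.7028e+02]
```

Emit:
{"method": "step_arm", "body": {
  "rows": [
    [[-1, 0, 0, -0.03, 0, 0, 0], [-1, 0, 0, 0, 0, 0, 0], [-1, 0, 0, 0, 0, 0, 0], [-1, 0, 0, 0, 0, 0, 0], [-1, 0, 0, 0, 0, 0, 0], [-1, 0, 0, 0, 0, 0, 0], [-1, 0, 0, 0, 0, 0, 0], [-1, 0, 0, 0, 0, 0, 0]]
  ]
}}

```text
clock: 9.52
tool_pos: [0.5092, -0.0503, 0.1603]
orientation: [-90.0, 0.0, 170.3]
force: [-0.2, 0.5, -0.6]
opening: 0.0162
```

```bash
python3 -c "
from h import *
feel(14)"
```

```text
t 10.225 F [-0.03  0.01  0.67] sd [0.42 0.5  0.41] P [ 0.50921 -0.05025  0.16028] sd [1.e-05 1.e-05 1.e-05] open 0.015723224906801916 [-90.     0.   170.27]
```

Emit:
{"method": "step_arm", "body": {
  "rows": [
    [[-1, 0, 0, 0.5, 0, 0, 0], [-1, 0, 0, 1.0, 0, 0, 0], [-1, 1.0, -1.2, 1.0, 0, 0, 0], [-1, 2.0, -2.5, 0, 0, 0, 0], [-1, 2.0, -2.5, 0, 0, 0, 0], [-1, 1.4, -1.6, 0, 0, 0, 0], [-1, 0.6, -0.8, -0.8, 0, 0, 0], [-1, 0, 0, -0.6, 0, 0, 0], [-1, 0, 0, -0.3, 0, 0, 0], [-1, 0, 0, 0, 0, 0, 0], [-1, 0, 0, 0, 0, 0, 0]]
  ]
}}

```text
clock: 11.6
tool_pos: [0.5792, -0.1358, 0.1687]
orientation: [-90.0, 0.0, 170.3]
force: [0.0, -0.4, -2.1]
opening: 0.0159
```

```bash
python3 -c "
from h import *
feel(10)"
```

```text
t 12.1 F [-0.04 -0.02 -3.04] sd [0.49 0.35 0.35] P [ 0.57924 -0.13612  0.16849] sd [4.0e-05 1.3e-04 1.6e-04] open 0.01553305723302475 [-90.     0.   170.27]
```

Emit:
{"method": "step_arm", "body": {
  "rows": [
    [[-1, 0, 0, -0.1, 0, 0, 0], [-1, 0, 0, -0.1, 0, 0, 0], [-1, 0, 0, -0.1, 0, 0, 0], [-1, 0, 0, -0.1, 0, 0, 0], [-1, 0, 0, 0, 0, 0, 0]]
  ]
}}

```text
clock: 12.72
tool_pos: [0.5791, -0.1363, 0.1641]
orientation: [-90.0, -0.0, 170.3]
force: [-0.4, 0.6, -2.7]
opening: 0.016
```

Emit:
{"method": "step_arm", "body": {
  "rows": [
    [[-1, 0, 0, -0.1, 0, 0, 0], [-1, 0, 0, -0.1, 0, 0, 0], [-1, 0, 0, 0, 0, 0, 0]]
  ]
}}

```text
clock: 13.1
tool_pos: [0.5791, -0.1362, 0.1622]
orientation: [-90.0, -0.0, 170.3]
force: [-0.1, -0.9, -2.9]
opening: 0.0156
```

Emit:
{"method": "step_arm", "body": {
  "rows": [
    [[-1, 0, 0, -0.1, 0, 0, 0], [-1, 0, 0, -0.1, 0, 0, 0], [-1, 0, 0, 0, 0, 0, 0]]
  ]
}}

```text
clock: 13.48
tool_pos: [0.5791, -0.1363, 0.1601]
orientation: [-90.0, -0.0, 170.3]
force: [0.5, -0.4, -2.3]
opening: 0.016
```

Emit:
{"method": "step_arm", "body": {
  "rows": [
    [[-1, 0, 0, -0.1, 0, 0, 0], [-1, 0, 0, -0.1, 0, 0, 0], [-1, 0, 0, 0, 0, 0, 0]]
  ]
}}

```text
clock: 13.85
tool_pos: [0.5791, -0.1362, 0.1581]
orientation: [-90.0, -0.0, 170.3]
force: [0.1, 0.1, -2.2]
opening: 0.0159
```

Emit:
{"method": "step_arm", "body": {
  "rows": [
    [[-1, 0, 0, -0.1, 0, 0, 0], [-1, 0, 0, -0.1, 0, 0, 0], [-1, 0, 0, 0, 0, 0, 0]]
  ]
}}

```text
clock: 14.22
tool_pos: [0.5793, -0.1363, 0.1564]
orientation: [-90.0, 0.0, 170.3]
force: [0.0, 0.6, -1.3]
opening: 0.0159
```

```bash
python3 -c "
from h import *
feel(6)"
```

```text
t 14.525 F [ 0.08  0.1  -1.22] sd [0.35 0.71 0.58] P [ 0.57928 -0.13627  0.15639] sd [2.e-05 1.e-05 2.e-05] open 0.016115025735624504 [-9.0000e+01  1.0000e-02  1.7027e+02]
```

Emit:
{"method": "step_arm", "body": {
  "rows": [
    [[-1, 0, 0, -0.08, 0, 0, 0], [-1, 0, 0, 0, 0, 0, 0], [-1, 0, 0, 0, 0, 0, 0], [-1, 0, 0, 0, 0, 0, 0]]
  ]
}}

```text
clock: 15.02
tool_pos: [0.5793, -0.1363, 0.1556]
orientation: [-90.0, 0.0, 170.3]
force: [0.3, 0.4, -0.7]
opening: 0.016
```

```bash
python3 -c "
from h import *
feel(12)"
```

```text
t 15.625 F [ 0.24 -0.18 -0.29] sd [0.63 0.44 0.41] P [ 0.57926 -0.13626  0.15551] sd [2.e-05 1.e-05 2.e-05] open 0.01592552223599576 [-9.0000e+01  1.0000e-02  1.7028e+02]
```

Emit:
{"method": "step_arm", "body": {
  "rows": [
    [[-1, 0, 0, 0, 0, 0, 0], [-1, 0, 0, 0, 0, 0, 0], [-1, 0, 0, 0, 0, 0, 0], [-1, 0, 0, 0, 0, 0, 0]]
  ]
}}

```text
clock: 16.12
tool_pos: [0.5792, -0.1362, 0.1555]
orientation: [-90.0, 0.0, 170.3]
force: [0.1, 0.3, 0.3]
opening: 0.0157
```

Emit:
{"method": "step_arm", "body": {
  "rows": [
    [[-1, 0, 0, 0.5, 0, 0, 0], [-1, 0, 0, 1.5, 0, 0, 0], [-1, -0.2, -1.2, 1.5, 0, 0, 0], [-1, -0.5, -2.5, 0, 0, 0, 0], [-1, -0.5, -2.5, 0, 0, 0, 0], [-1, -0.25, -1.5, 0, 0, 0, 0], [-1, -0.1, -0.75, -0.8, 0, 0, 0], [-1, 0, 0, -0.8, 0, 0, 0], [-1, 0, 0, -0.4, 0, 0, 0], [-1, 0, 0, 0, 0, 0, 0], [-1, 0, 0, 0, 0, 0, 0]]
  ]
}}

```text
clock: 17.5
tool_pos: [0.564, -0.2204, 0.1706]
orientation: [-90.0, 0.0, 170.3]
force: [1.3, 0.1, -2.4]
opening: 0.0158
```

```bash
python3 -c "
from h import *
s=ctrl.snapshot('scene'); feel(8)
cv2.imwrite('pics/t1.png',cv2.resize(s[200:280,160:270],(770,560),interpolation=2))
p=ctrl.get_obs()['tool_pos']; print(proj('scene',p-[0,0,.101]))"
```

```text
t 17.95 F [-0.1 -0.  -3. ] sd [0.51 0.41 0.5 ] P [ 0.56381 -0.22066  0.17065] sd [9.e-05 8.e-05 8.e-05] open 0.016130537972771697 [-9.0000e+01  1.0000e-02  1.7027e+02]
[193.85934579 250.4072199 ]
```

View pics/t1.png

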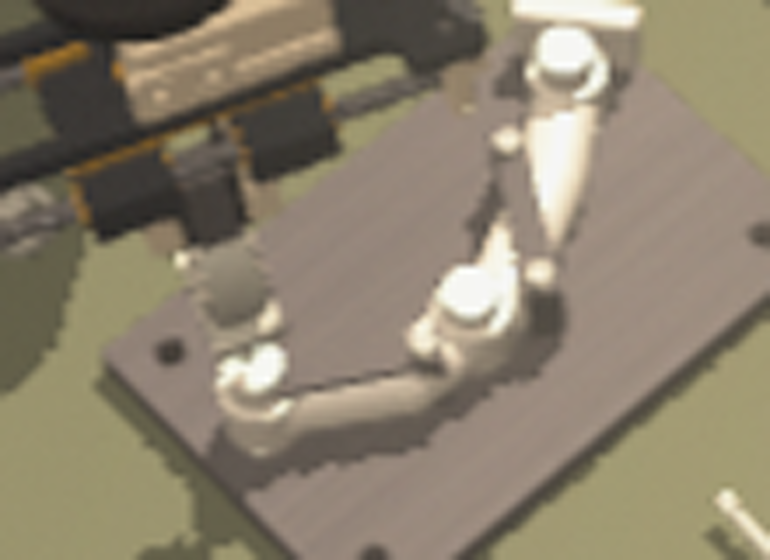

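```bash
python3 -c "
from h import *
print(proj('scene',(.5092,-.0503,.0615)),'seen 240.8,208.0 / 241,207.6')
print(proj('scene',(.5792,-.1362,.0565)),'seen 227.2,241.8')
for z in(.056,.062,.066): print(z,proj('scene',(.5638,-.2207,z)),'seen 196.2,252.6', ray('scene',(196.2,252.6),z))
s=cv2.imread('pics/f1.png');
"
```

```text
[239.35536202 206.26304747] seen 240.8,208.0 / 241,207.6
[225.63530787 241.26474197] seen 227.2,241.8
0.056 [194.54385127 252.87778456] seen 196.2,252.6 [ 0.56546452 -0.21673703  0.056     ]
0.062 [194.26183911 251.79651079] seen 196.2,252.6 [ 0.56860352 -0.21767946  0.062     ]
0.066 [194.07266316 251.07118394] seen 196.2,252.6 [ 0.57069619 -0.21830774  0.066     ]
```

The scene view is offset by the same ~1.6 px at all three pads, so the tip is centred as well as the others. I'll feel down.

Emit:
{"method": "step_arm", "body": {
  "rows": [
    [[-1, 0, 0, -0.1, 0, 0, 0], [-1, 0, 0, -0.1, 0, 0, 0], [-1, 0, 0, -0.1, 0, 0, 0], [-1, 0, 0, -0.1, 0, 0, 0], [-1, 0, 0, 0, 0, 0, 0]]
  ]
}}

```text
clock: 18.58
tool_pos: [0.5636, -0.2207, 0.1663]
orientation: [-90.0, -0.0, 170.3]
force: [-0.4, -0.6, -3.4]
opening: 0.0156
```

Emit:
{"method": "step_arm", "body": {
  "rows": [
    [[-1, 0, 0, -0.1, 0, 0, 0], [-1, 0, 0, -0.1, 0, 0, 0], [-1, 0, 0, 0, 0, 0, 0]]
  ]
}}

```text
clock: 18.95
tool_pos: [0.5636, -0.2207, 0.1643]
orientation: [-90.0, -0.0, 170.3]
force: [0.3, 0.5, -2.1]
opening: 0.0158
```

```bash
python3 -c "
from h import *
feel(5)"
```

```text
t 19.2 F [-0.11 -0.19 -2.83] sd [0.36 0.29 0.65] P [ 0.56371 -0.22076  0.16447] sd [3.e-05 1.e-05 5.e-05] open 0.015596334061991258 [-9.0000e+01  1.0000e-02  1.7028e+02]
```

Not yet touching, or only just.

Emit:
{"method": "step_arm", "body": {
  "rows": [
    [[-1, 0, 0, -0.1, 0, 0, 0], [-1, 0, 0, -0.1, 0, 0, 0], [-1, 0, 0, 0, 0, 0, 0]]
  ]
}}

```text
clock: 19.58
tool_pos: [0.5636, -0.2207, 0.1623]
orientation: [-90.0, -0.0, 170.3]
force: [0.1, 0.6, -2.9]
opening: 0.016
```

```bash
python3 -c "
from h import *
feel(5)"
```

```text
t 19.825 F [-0.14 -0.05 -2.81] sd [0.68 0.6  0.39] P [ 0.5637  -0.22076  0.16245] sd [3.e-05 1.e-05 3.e-05] open 0.015746022368369063 [-90.     0.   170.28]
```

Emit:
{"method": "step_arm", "body": {
  "rows": [
    [[-1, 0, 0, -0.1, 0, 0, 0], [-1, 0, 0, -0.1, 0, 0, 0], [-1, 0, 0, 0, 0, 0, 0]]
  ]
}}

```text
clock: 20.2
tool_pos: [0.5638, -0.2208, 0.1606]
orientation: [-90.0, 0.0, 170.3]
force: [1.0, 0.0, -0.6]
opening: 0.0159
```

```bash
python3 -c "
from h import *
feel(5)"
```

```text
t 20.45 F [-0.24 -0.   -0.9 ] sd [0.43 0.3  0.39] P [ 0.56381 -0.22078  0.16063] sd [1.e-05 1.e-05 3.e-05] open 0.01602037209865012 [-9.0000e+01  1.0000e-02  1.7028e+02]
```

Emit:
{"method": "step_arm", "body": {
  "rows": [
    [[-1, 0, 0, -0.06, 0, 0, 0], [-1, 0, 0, 0, 0, 0, 0], [-1, 0, 0, 0, 0, 0, 0], [-1, 0, 0, 0, 0, 0, 0], [-1, 0, 0, 0, 0, 0, 0]]
  ]
}}

```text
clock: 21.08
tool_pos: [0.5638, -0.2208, 0.1599]
orientation: [-90.0, 0.0, 170.3]
force: [0.4, 0.2, -0.2]
opening: 0.0159
```

```bash
python3 -c "
from h import *
feel(16)"
```

```text
t 21.875 F [ 0.38 -0.05  0.28] sd [0.41 0.52 0.53] P [ 0.56375 -0.22076  0.15989] sd [2.e-05 1.e-05 2.e-05] open 0.016072531291805244 [-90.     0.   170.28]
```

Emit:
{"method": "step_arm", "body": {
  "rows": [
    [[-1, 0, 0, 0, 0, 0, 0], [-1, 0, 0, 1, 0, 0, 0], [-1, 0, 0, 3, 0, 0, 0], [-1, 0, 0, 3, 0, 0, 0], [-1, 0.2, 1.7, 2, 0, 0, 0], [-1, 0.4, 4, 0, 0, 0, 0], [-1, 0.5, 5, 0, 0, 0, 0], [-1, 0.5, 5, 0, 0, 0, 0], [-1, 0.5, 5, 0, 0, 0, 0], [-1, 0.5, 5, 0, 0, 0, 0], [-1, 0.5, 5, 0, 0, 0, 0], [-1, 0.5, 5, 0, 0, 0, 0]]
  ]
}}

```text
clock: 23.38
tool_pos: [0.5992, 0.1378, 0.2501]
orientation: [-90.0, -0.0, 170.3]
force: [-0.1, -0.1, -3.0]
opening: 0.0155
```

Emit:
{"method": "step_arm", "body": {
  "rows": [
    [[-1, 0.5, 5, 0, 0, 0, 0], [-1, 0.4, 4, 0, 0, 0, 0], [-1, 0.19, 2, 0, 0, 0, 0], [-1, 0, 0.81, 0, 0, 0, 0], [-1, 0, 0, 0, 0, 0, 0], [-1, 0, 0, 0, 0, 0, 0], [-1, 0, 0, 0, 0, 0, 0]]
  ]
}}

```text
clock: 24.25
tool_pos: [0.6107, 0.2533, 0.2502]
orientation: [-90.0, 0.0, 170.2]
force: [0.3, 0.7, -2.7]
opening: 0.0159
```

```bash
python3 -c "
from h import *
feel(4)"
```

```text
t 24.45 F [ 0.15  0.28 -2.74] sd [0.43 0.17 0.31] P [0.61066 0.25372 0.25009] sd [1.0e-05 1.6e-04 6.0e-05] open 0.015820340256922263 [-9.0010e+01  1.0000e-02  1.7025e+02]
```

Emit:
{"method": "step_arm", "body": {
  "rows": [
    [[-1, 0, 0.04, -2, 0, 0, 0], [-1, 0, 0, -3, 0, 0, 0], [-1, 0, 0, -2.5, 0, 0, 0], [-1, 0, 0, -1, 0, 0, 0], [-1, 0, 0, -1, 0, 0, 0], [-1, 0, 0, -1, 0, 0, 0], [-1, 0, 0, -1, 0, 0, 0], [-1, 0, 0, -1, 0, 0, 0], [-1, 0, 0, 0, 0, 0, 0]]
  ]
}}

```text
clock: 25.58
tool_pos: [0.6101, 0.2544, 0.1238]
orientation: [-89.9, -0.1, 170.3]
force: [0.3, -0.2, -2.3]
opening: 0.0159
```

```bash
python3 -c "
from h import *
feel(4)"
```

```text
t 25.775 F [ 0.1  -0.39 -3.25] sd [0.42 0.62 0.38] P [0.61077 0.25481 0.12503] sd [0.00017 0.00012 0.00033] open 0.015650172158751915 [-9.0030e+01  4.0000e-02  1.7028e+02]
```

Emit:
{"method": "step_arm", "body": {
  "rows": [
    [[-1, 0, -0.04, -0.4, 0, 0, 0], [-1, 0, 0, -0.4, 0, 0, 0], [-1, 0, 0, -0.3, 0, 0, 0], [-1, 0, 0, -0.15, 0, 0, 0], [-1, 0, 0, 0, 0, 0, 0], [-1, 0, 0, 0, 0, 0, 0]]
  ]
}}

```text
clock: 26.52
tool_pos: [0.6107, 0.2544, 0.1125]
orientation: [-90.0, 0.0, 170.3]
force: [0.3, -0.0, -2.3]
opening: 0.0158
```

```bash
python3 -c "
from h import *
feel(4)"
```

```text
t 26.725 F [-0.31  0.   -3.23] sd [0.37 0.23 0.69] P [0.61066 0.2544  0.11249] sd [3.e-05 1.e-05 2.e-05] open 0.01600651574009644 [-9.0010e+01  1.0000e-02  1.7028e+02]
```

Emit:
{"method": "step_arm", "body": {
  "rows": [
    [[-1, 0, 0, -0.05, 0, 0, 0], [-1, 0, 0, -0.05, 0, 0, 0], [-1, 0, 0, 0, 0, 0, 0]]
  ]
}}

```text
clock: 27.1
tool_pos: [0.6106, 0.2543, 0.1114]
orientation: [-90.0, 0.0, 170.3]
force: [0.3, -0.6, -2.1]
opening: 0.0157
```

```bash
python3 -c "
from h import *
feel(4)"
```

```text
t 27.3 F [-0.43  0.11 -1.97] sd [0.22 0.49 0.15] P [0.61065 0.25437 0.11145] sd [1.e-05 1.e-05 1.e-05] open 0.01565249541497429 [-9.0000e+01  1.0000e-02  1.7028e+02]
```

Emit:
{"method": "step_arm", "body": {
  "rows": [
    [[-1, 0, 0, -0.02, 0, 0, 0], [0.2, 0, 0, 0, 0, 0, 0], [0.2, 0, 0, 0, 0, 0, 0], [0.2, 0, 0, 0, 0, 0, 0], [0.2, 0, 0, 0, 0, 0, 0], [0.2, 0, 0, 0, 0, 0, 0], [0.2, 0, 0, 0, 0, 0, 0], [0.2, 0, 0, 1, 0, 0, 0], [0.2, 0, 0, 3, 0, 0, 0], [0.2, 0, 0, 4, 0, 0, 0], [0.2, 0, 0, 4, 0, 0, 0], [0.2, 0, 0, 0, 0, 0, 0]]
  ]
}}

```text
clock: 28.8
tool_pos: [0.6124, 0.2553, 0.2363]
orientation: [-90.3, 0.3, 170.3]
force: [-0.4, 0.3, -0.3]
opening: 0.0526
```

Emit:
{"method": "step_arm", "body": {
  "rows": [
    [[0.2, 0, -3, 0, 0, 0, 0], [0.2, 0, -6, 0, 0, 0, 0], [0.2, 0, -6, 0, 0, 0, 0], [0.2, 0, -6, 0, 0, 0, 0], [0.2, 0, -3, 0, 0, 0, 0], [0.2, 0, 0, 0, 0, 0, 0], [0.2, 0, 0, 0, 0, 0, 0]]
  ]
}}

```text
clock: 29.68
tool_pos: [0.6102, 0.014, 0.2308]
orientation: [-90.0, -0.0, 170.2]
force: [-0.6, -0.3, -0.1]
opening: 0.0524
```

```bash
python3 - <<'E'
from h import *
s=ctrl.snapshot("scene"); t=ctrl.snapshot("top"); print(ctrl.get_obs()["force"],ctrl.get_obs()["clock"])
a=cv2.resize(s[125:225,310:410],(400,400),interpolation=2);b=cv2.resize(t[150:250,115:205],(360,400),interpolation=2)
cv2.imwrite("pics/end.png",np.hstack([a,b]))
E
```

```text
[0.61726368 0.01310243 0.24704514] 29.775
```

View pics/end.png

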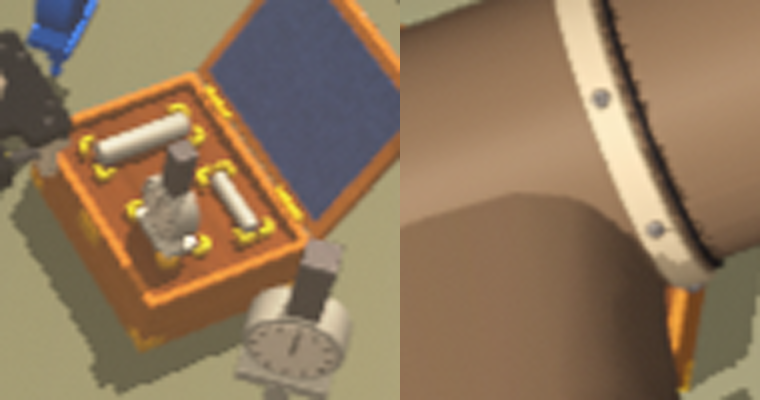

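The indicator stands in the slot, with its bar top at scene (355,162), as at the start. One numeric comparison with the first picture, then hand in.

```bash
python3 - <<'E'
from h import *
s=ctrl.snapshot("scene"); a=cv2.imread("pics/scene0.png")
d=cv2.absdiff(s,a).max(2)[155:205,338:378]; print("diff px>60:",(d>60).sum(),"max",d.max())
A=a[155:205,338:378].astype(np.float32).mean(2);B=s[155:205,338:378].astype(np.float32).mean(2)
print(cv2.phaseCorrelate(A,B))
ctrl.close_job()
E
```

```text
diff px>60: 11 max 104
((-0.3453902601436205, 0.06818718764615284), 0.994711749792099)
the job is handed in; nothing more can be done
```

I took the chrome indicator from its slot in the case and touched off the foot, elbow and tip pads in that order. I then stood it back in its slot and handed the job in at about 30 s.

| Pad | Estimated plunger travel (from the force reading) | Time held |
|---|---|---|
| Foot | 2.2–2.4 mm | about 1.6 s |
| Elbow | 1.8–2.1 mm | about 1.5 s |
| Tip | about 2.2 mm | about 1.3 s |

These travel figures are good to only about 0.2 mm, because the force readings were noisy.

- **Standing in the slot:** the last picture shows the indicator upright between the brass corners. It is within about 0.35 px of the starting picture, roughly 1 mm. The tool height at release matched the height at pick-up.
- **Clear of everything:** the robot was away from all objects and reading about zero force at hand-in.
- **Disagreement between views:** the scene camera read 2–4 mm off the top camera at every point. I followed the top view and the plate's known geometry.
- **Not checked:** the last top picture had the case hidden behind the arm. I did not compare the loose bystanders before and after.

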